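# Rock the knob feeder's seesaw gate over and feed the other tray

### The arm

A 7-joint arm with a two-finger parallel gripper is mounted at the origin on the work surface. World frame = base frame: x ahead of the robot, y to its left, z up, the work surface at z = 0. Lengths are in m, angles in rad, forces in N, time in s.
With the tool pointing down it reaches from about 0.35 to 0.9 m from the base axis. Payload 19.9 kg.
Tool frame: the origin (TCP) lies between the finger pads; the fingertips stand 19 mm ahead of it and the grasp point (between the pads) is the TCP; z points along the fingers, y is the direction in which the jaws open and shut (so a half turn about z gives the same grasp; the last joint's range is limited). The gripper opens to 94 mm and grips with 3 to 60 N. Pads are 16 mm wide; open, the fingers measure 119 mm over their backs; the gripper's body (75 mm by 177 mm) begins 78 mm behind the grasp point.
Start: joints at [-1.341, 0.417, -0.01, 1.614, 0.005, 1.111, -0.053], TCP at [0.167, 0.602, 0.224] pointing down, gripper open.
Joint ranges: [-2.81, 2.81], [-0.39, 2.02], [-1.27, 1.25], [0.06, 2.57], [-1.19, 4.33], [0.19, 2], [-2.82, 2.82]. Speed limits (rad/s): [1.89, 1.89, 2.39, 2.39, 3.01, 3.01, 3.01].

### API

Orientations are given as a 3x3 rotation matrix whose columns are the frame's x, y, z axes.
In Python, from rig import robot gives the robot as it stands. Calls block until the motion is done:
- robot.move_ptp(position, orientation): joint-space move of the TCP to a pose.
- robot.move_linear(position, velocity=0.15, frame=None, threshold=None): straight line of the TCP; frame=None keeps the orientation; velocity is the mean speed in m/s. With threshold (N) it stops when the force on the tool has changed by that much, and returns True; else False.
- robot.goto_joints(angles): joint-space move.
- robot.gripper_to(opening): finger opening in m; the grip force is fixed at half the most; returns when the fingers have stopped.
- robot.pause(seconds).
- robot.ik(position, orientation): joint angles nearest the present ones, or None.
- robot.get_state(): the state.
- robot.grab_frame(name): name is "scene" or "top" or "wrist"; returns the picture (480x640x3 uint8, red, green, blue); there is no depth.
- robot.camera_info(name): a dict with "fx", "fy", "cx", "cy" (pixels), "rvec" (rotation vector, rad) and "tvec" (3), from world to camera coordinates, as OpenCV has them. Camera axes: x right, y down, z forward; pixel columns grow to the right and rows downward; lengths in m; the calibration is good to about 2 mm. A picture is of the moment at which its call begins: read the wrist's pose just before it. camera_info takes no time and is no camera call; for the wrist camera it gives the pose at the moment of the call.
A pose or a line that the arm cannot do raises robot.PlanningError and nothing moves.
- robot.sign_off(): hands the job in, once; it reports no verdict.
The state is a dict: "time": time; "qpos": joint angles; "joint_vel": joint speeds; "effort": joint torques, N m; "ee_pos": TCP position; "tool_rot": TCP orientation; "force": force on the tool from outside, world axes, zero at the start; "moment": the same for the moment, N m; "opening": finger opening in m.
Only numpy, scipy, OpenCV 4.12 (cv2) and the standard library are available. Lean on these libraries where they do the work, as an engineer would, in place of code of your own. Each camera call takes 0.05 s, during which the arm holds its last target.

### The job

On the knob feeder, rock the seesaw gate over its pivot by pressing down on its raised thumb plate with a fingertip, so that it stays tipped towards the chute it is not feeding now. Then push the shutter's tab sideways with a fingertip until the shutter is fully open, so that the waiting wooden knobs run down into that other tray; leave the gate over and the shutter open. Press and push only: do not grip the tab or the gate, do not touch the knobs, and leave the trays and everything else on the bench where they are.

Things in the scene. Friction and masses are not known exactly. Their poses are not given: they have to be found in the camera images.
- station: Knob feeder fixed to the bench: plywood stand, white trough and chutes, 330 mm (x) by 430 mm (y), 250 mm high. Origin on the bench under the gate's pivot; x points away from the robot (turned up to 0.3 rad), +y is its left, z up. 'Station' coordinates are in this frame. Side chutes (64 mm wide, at x = 0) slope down from y = +-100 to +-210 mm, at most 125 mm high, into the trays.
- feed_lip (a point): Lower end of the feed trough's floor, station (18, 0, 165) mm, above the middle of the gate. From here the trough (56 mm wide outside, walls 30 mm high) rises at 0.2 rad towards station +x, to x = 265 mm. The knobs wait in it.
- gate (a joint): Tilt of the seesaw gate, a plywood channel 210 mm long (station y), 60 mm wide, on a pin along station x, 116 mm above the station origin. +0.25 rad (stop): left end down, feeds the left chute and tray_left. -0.25 (stop): right end down, feeds tray_right. Weighted at the top: it rests at a stop (within 1 s of the start); past level it falls to the other. 1 to 2 N on the raised plate rock it.
- plate_left (a point): Middle of the top of the left thumb plate: steel, 48 (station x) x 55 (y) mm, side edges folded 13 mm down, on the gate's robot-facing side at its left end. In the gate, 51 mm to -x of the pin, 77.5 mm left, 40 mm above it. 174 mm high raised, 136 down; going down it also swings 20 mm outwards. Press it when raised. Within 45 mm of the pivot the gate's wall stands 23 mm higher than it.
- plate_right (a point): The same on the right thumb plate (77.5 mm to the right of the pin).
- shutter (a joint): Opening (m) of the shutter, an aluminium blade that slides across the feed trough at station x = 85 mm. 0 = shut (starts 0 to 3 mm), holding the knobs back. It slides to station +y (left), to its stop at 0.056 = fully open, when the window beside the blade frees the trough. It stays where it is left; 1.5 to 3 N move it.
- shutter_tab (a point): Middle of the outer (station -y) face of the shutter's thumb tab: an upright aluminium plate with a rubber pad on this face, 40 mm (station x) x 44 mm high, 6 mm thick, on the right end of the blade and moving with it. Push it to station +y. Edges 190 and 234 mm above the bench; shut, the face is at station (85, -96) mm. Clear above 130 mm for 60 mm to its right.
- knob0: Turned wooden ball knob, 30 mm diameter, with a small brass insert, first in the row of four waiting in the trough behind the shutter. Origin at its centre. It rolls by itself when the shutter opens; all four are down within about 4 s.
- knob1: The same, second in the row.
- knob2: The same, third in the row.
- knob3: The same, last in the row.
- tray_left: Open grey plastic tray, 170 x 170 mm, 46 mm high, 4 mm walls, loose on the bench under the lower end of the left chute (station (0, 280) mm). Origin at the centre of its underside.
- tray_right: The same tray under the right chute (station (0, -280) mm).
- glue: White glue bottle, 56 mm diameter, 160 mm tall, standing left of the feed trough. Bystander; origin under its centre.
- offcut: Wooden offcut 90 x 45 x 32 mm lying right of the feed trough. Bystander; origin under its centre.
- driver: Screwdriver, 190 mm long, lying on the robot's side of the feeder. Bystander; origin near its middle, on its underside.
- try_square: Try square, wooden stock 100 mm, steel blade 150 mm, lying on the robot's side of the feeder, to the right. Bystander; origin near its middle.
- tape: Black tape measure 65 x 34 x 62 mm standing beyond the right tray. Bystander; origin under its centre.
- screw_jar: Clear jar with a steel cap, 68 mm diameter, 85 mm tall, beyond the left tray. Bystander; origin under its centre.
- mallet: Wooden joiner's mallet, 290 mm long, 72 mm high, lying left of the left tray. Bystander; origin under the middle of its length.
Things that resemble listed ones, but are neither listed nor needed, are in the scene too. What is shaped like the tray_left but yellow is not meant.

How it is judged:
On the way, in this order (a step that is already met when the one before it is completed fails the run):
1. the gate is rocked over to the chute it was not feeding, while the shutter still holds the knobs back (distance of plate_left from where it was at the start of the episode above 0.023 m and (value of joint gate above 0.2 rad or value of joint gate below -0.2 rad) and value of joint shutter below 0.012 m), for 0.3 s.
2. with the gate left over, the shutter is pushed open (distance of plate_left from where it was at the start of the episode above 0.023 m and (value of joint gate above 0.2 rad or value of joint gate below -0.2 rad) and value of joint shutter above 0.045 m), for 0.2 s.
At the end, for the whole second after the job is handed in: The gate rests tipped (more than 0.2 rad of 0.25) to the side opposite to the one it started on, the shutter is open by more than 45 of 56 mm, and all four knobs lie at rest in the tray on the side to which the gate now tips (all of step 2 and ((value of joint gate above 0.2 rad and x of knob0 in the frame of tray_left between -0.081 and 0.081 m and y of knob0 in the frame of tray_left between -0.081 and 0.081 m and z of each of knob0, knob1, knob2, knob3 in the frame of tray_left below 0.045 m and x of knob1 in the frame of tray_left between -0.081 and 0.081 m and y of knob1 in the frame of tray_left between -0.081 and 0.081 m and x of knob2 in the frame of tray_left between -0.081 and 0.081 m and y of knob2 in the frame of tray_left between -0.081 and 0.081 m and x of knob3 in the frame of tray_left between -0.081 and 0.081 m and y of knob3 in the frame of tray_left between -0.081 and 0.081 m) or (value of joint gate below -0.2 rad and x of knob0 in the frame of tray_right between -0.081 and 0.081 m and y of knob0 in the frame of tray_right between -0.081 and 0.081 m and z of each of knob0, knob1, knob2, knob3 in the frame of tray_right below 0.045 m and x of knob1 in the frame of tray_right between -0.081 and 0.081 m and y of knob1 in the frame of tray_right between -0.081 and 0.081 m and x of knob2 in the frame of tray_right between -0.081 and 0.081 m and y of knob2 in the frame of tray_right between -0.081 and 0.081 m and x of knob3 in the frame of tray_right between -0.081 and 0.081 m and y of knob3 in the frame of tray_right between -0.081 and 0.081 m)) and linear speed of each of knob0, knob1, knob2, knob3 below 0.05 m/s); the robot touches nothing.
It fails at once if the robot touches a knob, or a knob is lifted (contact force between any of the arm, the fingers and knob0 above 0.3 N or contact force between any of the arm, the fingers and knob1 above 0.3 N or contact force between any of the arm, the fingers and knob2 above 0.3 N or contact force between any of the arm, the fingers and knob3 above 0.3 N or height (world z) of any of knob0, knob1, knob2, knob3 above 0.25 m).
It fails at once if a tray is shifted by more than 20 mm (distance of any of tray_left, tray_right from where it was at the start of the episode above 0.02 m).
It fails at once if the shutter's tab or a thumb plate of the gate is gripped (pressed on two opposite faces at once) ((contact force between the fingers and shutter_c2 above 3 N and contact force between the fingers and shutter_c3 above 3 N) or (contact force between the fingers and gate_c7 above 3 N and contact force between the fingers and gate_c8 above 3 N) or (contact force between the fingers and gate_c11 above 3 N and contact force between the fingers and gate_c12 above 3 N)).
It fails at once if another thing on the bench is moved by more than 25 mm (distance of any of glue, offcut, driver, try_square, tape, screw_jar, mallet from where it was at the start of the episode above 0.025 m).
It also fails if it takes over 48 s, if anything falls off the work surface, if the arm or the gripper's body presses on something with over 40 N, if the wrist force passes 120 N, or if a joint passes its speed limit or range.

## Working session

There is one attempt and no reset: what is moved stays moved. The work goes in short steps, each a Python script; the robot and the scene stay as the last script left them, time stands still between calls to the robot, and variables do not carry over. Pictures are saved under pics/ and viewed, and the job is handed in when it is done.

```bash
mkdir -p pics; ls; python3 - <<'E'
from rig import robot
import cv2
robot.pause(1.0)
for n in ["scene","top","wrist"]:
    im=robot.grab_frame(n); cv2.imwrite(f"pics/{n}0.png",im[:,:,::-1])
    print(n,robot.camera_info(n))
s=robot.get_state();print(s["time"],s["ee_pos"],s["tool_rot"],s["opening"])
E
```

```text
pics
scene {'fx': 463.6687000973177, 'fy': 463.6687000973177, 'cx': 315.062239642446, 'cy': 238.12059840734386, 'rvec': array([ 2.44809146,  0.77879117, -0.25914021]), 'tvec': array([-0.53106709, -0.13795266,  1.31772568])}
top {'fx': 508.93877280083495, 'fy': 508.93877280083495, 'cx': 320.7165579304235, 'cy': 246.65883637147974, 'rvec': array([ 2.17556214, -2.1300663 ,  0.14283321]), 'tvec': array([0.08965887, 0.58220032, 1.14666584])}
wrist {'fx': 399.4671092594965, 'fy': 399.4671092594965, 'cx': 317.85192919837414, 'cy': 242.79638856509274, 'rvec': array([-2.33429701, -1.77270866, -0.22530988]), 'tvec': array([-0.62412026, -0.0256131 ,  0.39053576])}
1.15 [0.16714855 0.60220281 0.22441823] [[-9.63576995e-01  2.67431064e-01  4.80445728e-06]
 [ 2.67431061e-01  9.63576990e-01 -1.10931892e-04]
 [-3.42960984e-05 -1.05606558e-04 -9.99999994e-01]] 0.09402687273981819
```

View pics/scene0.png

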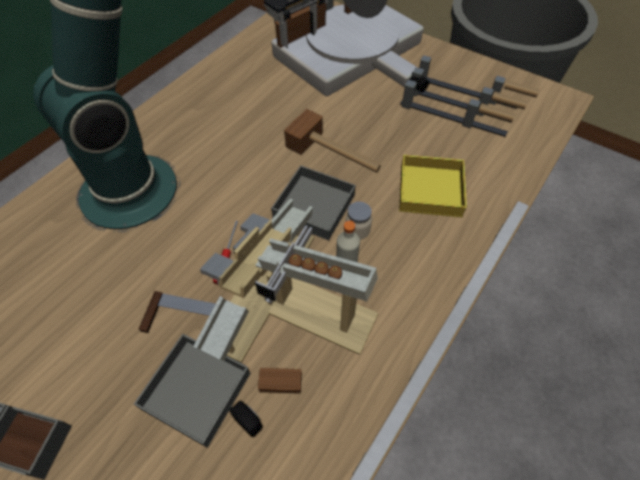

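View pics/top0.png

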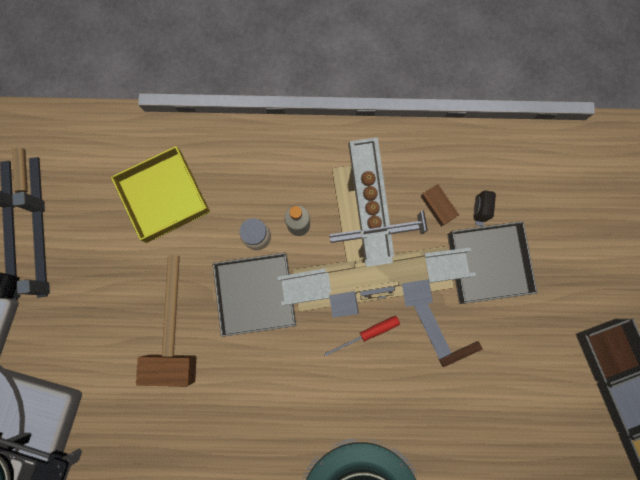

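```bash
python3 - <<'E'
import cv2
im=cv2.imread("pics/top0.png")[190:340,270:490]; cv2.imwrite("pics/topc.png",cv2.resize(im,None,fx=3.6,fy=3.6,interpolation=cv2.INTER_CUBIC))
im=cv2.imread("pics/scene0.png")[190:340,180:390]; cv2.imwrite("pics/scenec.png",cv2.resize(im,None,fx=3.8,fy=3.8,interpolation=cv2.INTER_CUBIC))
E
```

```text
(no output)
```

View pics/topc.png

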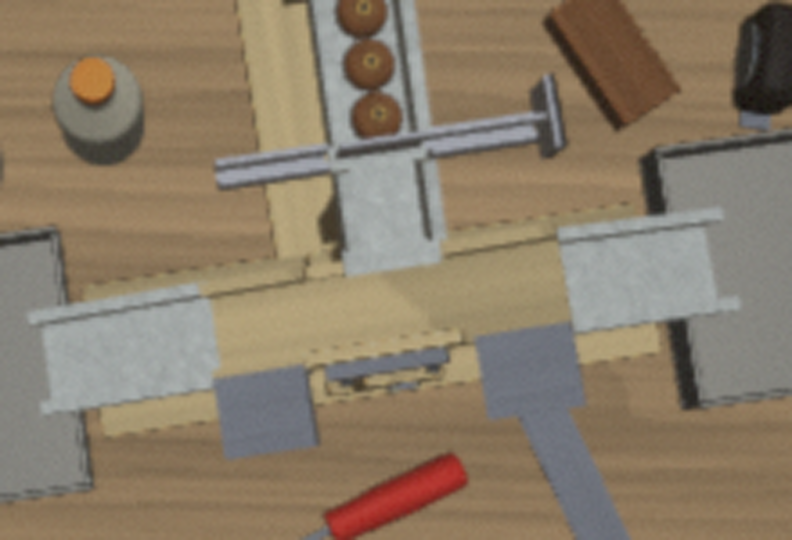

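View pics/scenec.png

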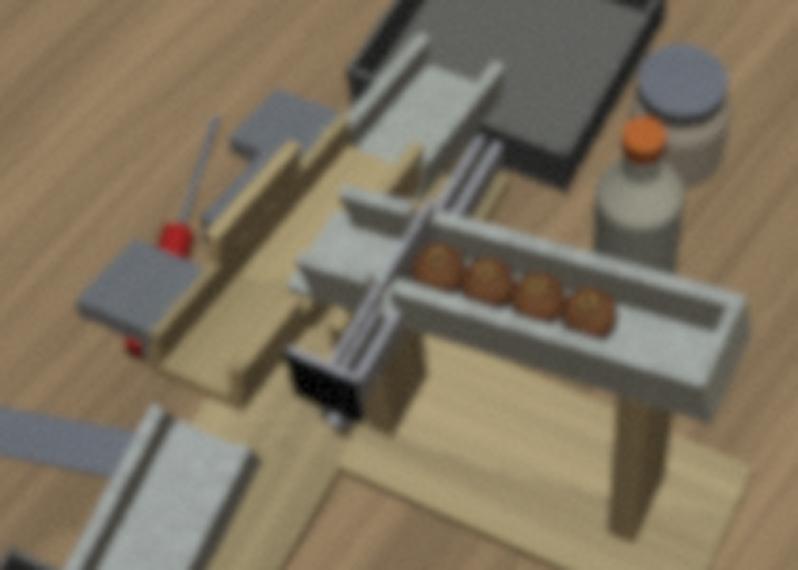

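View pics/wrist0.png

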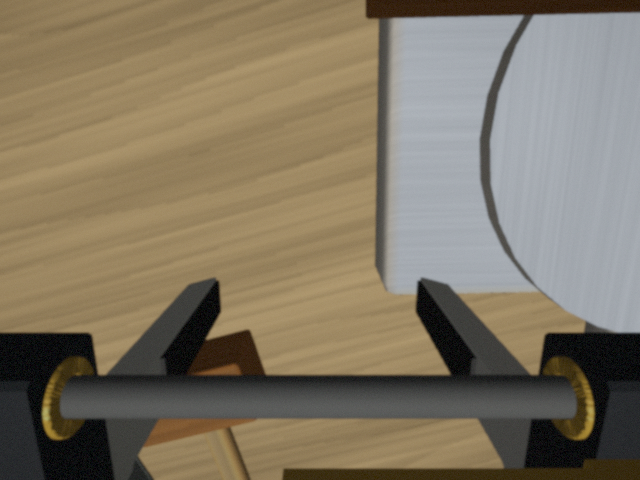

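```bash
cat > fit.py <<'E'
import numpy as np,cv2
from scipy.optimize import least_squares
T=dict(fx=508.93877280083495,cx=320.7165579304235,cy=246.65883637147974,r=[2.17556214,-2.1300663,0.14283321],t=[0.08965887,0.58220032,1.14666584])
S=dict(fx=463.6687000973177,cx=315.062239642446,cy=238.12059840734386,r=[2.44809146,0.77879117,-0.25914021],t=[-0.53106709,-0.13795266,1.31772568])
def proj(c,P):
    K=np.array([[c['fx'],0,c['cx']],[0,c['fx'],c['cy']],[0,0,1]])
    return cv2.projectPoints(np.array(P,float).reshape(-1,1,3),np.array(c['r']),np.array(c['t']),K,None)[0].reshape(-1,2)
def W(p,P):
    c,s=np.cos(p[2]),np.sin(p[2]);R=np.array([[c,-s,0],[s,c,0],[0,0,1]])
    return np.array(P)@R.T/1000+[p[0],p[1],0]
tp=lambda x,y:(x/3.6+270,y/3.6+190)
sp=lambda x,y:(x/3.8+180,y/3.8+190)
obs=[(T,(-51,-65.2,174),tp(530,372)),(T,(-51,85,136),tp(266,412)),(T,(18,0,165),tp(393,268)),
(S,(-51,-65.2,174),sp(142,278)),(S,(85,-96,212),sp(327,385)),(T,(85,-93,234),tp(556,113))]
def res(p): return np.concatenate([proj(c,W(p,P))[0]-uv for c,P,uv in obs])
if __name__=="__main__":
    r=least_squares(res,[0.5,0,0],loss='soft_l1');print(r.x);print(res(r.x).reshape(-1,2).round(2))
    p=r.x
    print(W(p,[(-51,-65.2,174),(-51,-85,136),(85,-96,212)]))
    for n,c in (("top",T),("scene",S)):
        im=cv2.imread(f"pics/{n}0.png")
        o=(270,190) if n=="top" else (180,190); f=3.6 if n=="top" else 3.8
        im=cv2.resize(im[o[1]:o[1]+150,o[0]:o[0]+215],None,fx=f,fy=f,interpolation=cv2.INTER_CUBIC)
        def poly(P):
            q=(proj(c,W(p,P))-o+0.5)*f
            cv2.polylines(im,[q.astype(np.int32)],True,(0,255,0),1)
        th=.25
        def g(P):
            x,y,z=np.array(P,float).T
            return np.stack([x,y*np.cos(th)+z*np.sin(th),-y*np.sin(th)+z*np.cos(th)+116],1)
        for sy in (1,-1):
            poly(g([(-51+a,sy*77.5+b,40) for a,b in ((-24,-27.5),(24,-27.5),(24,27.5),(-24,27.5))]))
        poly([(65,-96,190),(105,-96,190),(105,-96,234),(65,-96,234)])
        poly([(18,-26,165),(18,26,165)])
        cv2.imwrite(f"pics/fit_{n}.png",im)
E
python3 fit.py
```

```text
[ 0.51020493 -0.02266155  0.17738034]
[[-0.42 -0.53]
 [-0.72  0.27]
 [-0.2   0.41]
 [-0.57  0.64]
 [-1.48  0.43]
 [-0.41 -1.02]]
[[ 0.4715098  -0.09583755  0.174     ]
 [ 0.47500354 -0.11532687  0.136     ]
 [ 0.61081058 -0.10215685  0.212     ]]
```

View pics/fit_top.png

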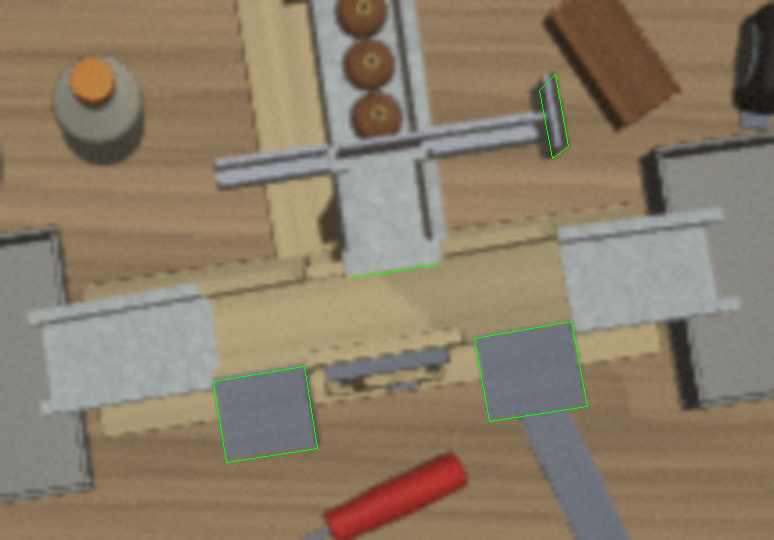

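View pics/fit_scene.png

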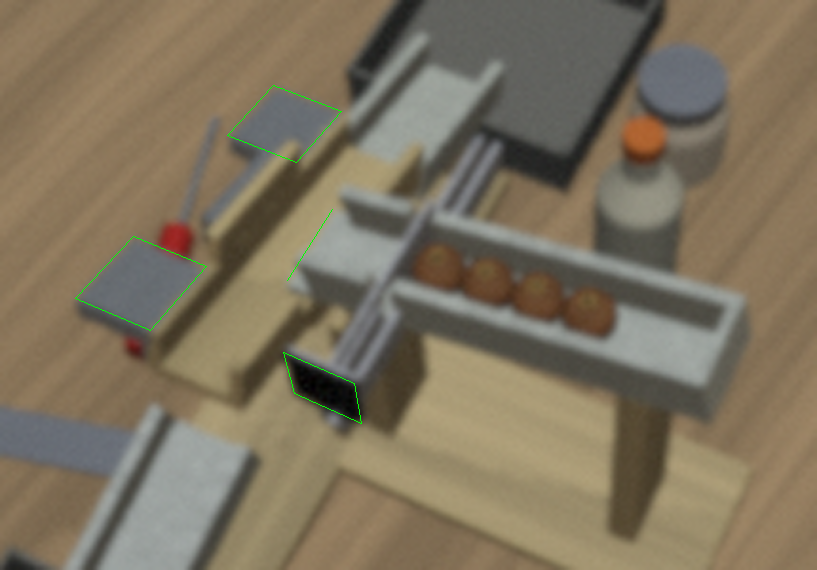

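```bash
cat > h.py <<'E'
import numpy as np,cv2
from rig import robot
a=0.17738; p0=np.array([0.51020,-0.02266,0])
Rs=np.array([[np.cos(a),-np.sin(a),0],[np.sin(a),np.cos(a),0],[0,0,1]])
Rt=np.stack([-Rs[:,0],Rs[:,1],[0,0,-1]],1)
def w(x,y,ztip): return p0+Rs@(np.array([x,y,ztip+19])/1000)   # station mm of fingertip -> TCP
def st(m=""):
    s=robot.get_state(); e=(Rs.T@(s["ee_pos"]-p0))*1000; e[2]-=19
    print(m,round(s["time"],2),"tip st",e.round(1),"F st",(Rs.T@s["force"]).round(2),round(s["opening"],4))
def pic(n,f): cv2.imwrite(f"pics/{f}.png",robot.grab_frame(n)[:,:,::-1])
E
python3 - <<'E'
from h import *
robot.gripper_to(0.0); st()
s=robot.get_state()["ee_pos"]
robot.move_linear([s[0],s[1],0.40],velocity=0.25); st()
robot.move_ptp(w(-54,-71,260),Rt); st()
robot.move_linear(w(-54,-71,195),velocity=0.12); st()
pic("scene","s1");pic("top","t1")
E
```

```text
2.57 tip st [-227.4  675.6  205.4] F st [ 0.61 -0.13  0.56] 0.0005
 3.42 tip st [-227.5  675.3  379.5] F st [ 0.52 -0.08  0.25] 0.0002
 6.15 tip st [-53.7 -70.5 260. ] F st [ 0.52 -0.02  0.19] 0.0006
 6.84 tip st [-53.8 -71.3 195.5] F st [-0.07 -0.69 -0.22] 0.0003
```

```bash
python3 - <<'E'
import cv2
a=cv2.resize(cv2.imread("pics/t1.png")[200:330,290:430],(400,371));b=cv2.resize(cv2.imread("pics/s1.png")[170:340,160:340],(400,371))
cv2.imwrite("pics/c1.png",cv2.hconcat([a,b]))
E
```

```text
(no output)
```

View pics/c1.png

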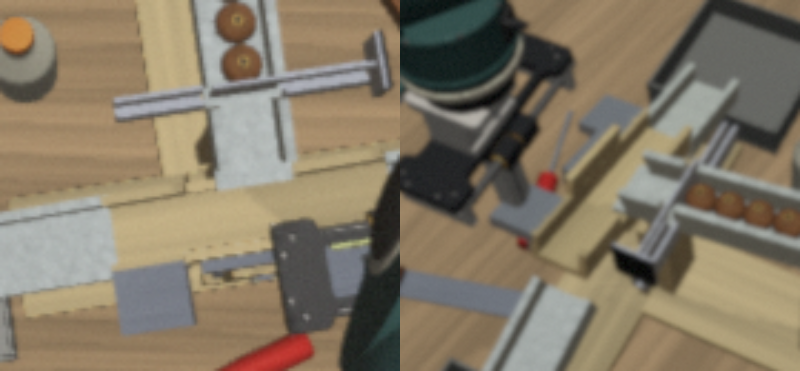

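The crops show the closed fingertips just above the raised right plate, at about (515,195) in the right half. Next I press, following the plate's outward swing.

```bash
python3 - <<'E'
from h import *
robot.move_linear(w(-54,-72,178),velocity=0.08); st("near")
for y,z in ((-76,165),(-82,153),(-87,142)):
    t=robot.move_linear(w(-54,y,z),velocity=0.05,threshold=15); st(str(t))
    if t: break
robot.pause(0.3); st()
robot.move_linear(w(-54,-87,230),velocity=0.15); st("up")
pic("scene","s2");pic("top","t2")
a=cv2.resize(cv2.imread("pics/t2.png")[200:330,290:430],(400,371));b=cv2.resize(cv2.imread("pics/s2.png")[170:340,160:340],(400,371))
cv2.imwrite("pics/c2.png",cv2.hconcat([a,b]))
E
```

```text
near 7.31 tip st [-54.4 -72.1 177.5] F st [-1.53 -0.85  1.32] 0.0007
False 7.73 tip st [-54.2 -76.1 164.8] F st [-0.25  0.29  0.44] 0.0005
False 8.15 tip st [-54.2 -82.2 152.8] F st [ 0.42  0.35 -0.1 ] 0.0005
False 8.54 tip st [-54.2 -87.2 141.8] F st [ 0.06 -0.46  0.63] 0.0002
 8.84 tip st [-53.9 -86.9 142.1] F st [ 1.63 -0.01 -0.73] 0.0005
up 9.57 tip st [-54.2 -86.6 229.3] F st [ 0.45 -0.18  0.15] 0.0007
```

View pics/c2.png

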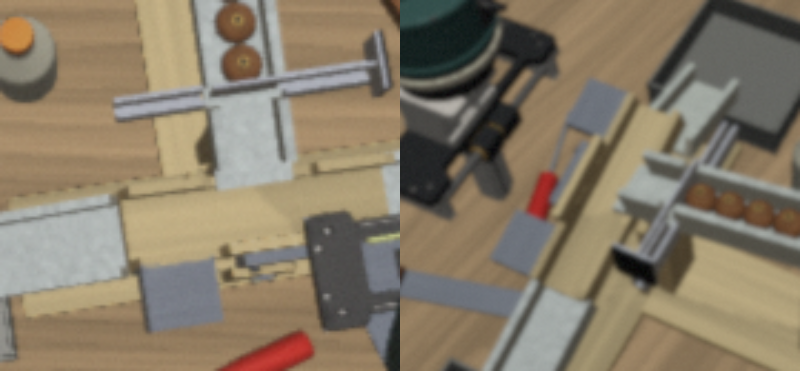

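The gate has tipped to the right: the right plate is down and the left one is up. The shutter is still shut. Now the tab.

```bash
python3 - <<'E'
from h import *
robot.move_linear(w(-54,-100,275),velocity=0.2)
robot.move_linear(w(85,-130,275),velocity=0.2); st()
robot.move_linear(w(85,-130,205),velocity=0.15); st()
t=robot.move_linear(w(85,-104,205),velocity=0.05,threshold=15); st(f"{t}")
pic("scene","s3")
t=robot.move_linear(w(85,-40,205),velocity=0.05,threshold=12); st(f"push {t}")
pic("scene","s4");pic("top","t4")
a=cv2.resize(cv2.imread("pics/s3.png")[170:340,180:360],(400,371));b=cv2.resize(cv2.imread("pics/s4.png")[170:340,180:360],(400,371))
cv2.imwrite("pics/c4.png",cv2.hconcat([a,b]))
E
```

```text
10.92 tip st [  84.  -130.2  274.5] F st [-0.22  0.29 -0.48] 0.0007
 11.53 tip st [  85.1 -130.2  205.9] F st [-0.4   0.01  0.6 ] 0.0008
False 12.2 tip st [  85.  -103.9  205. ] F st [0.21 0.66 0.35] 0.0005
push True 13.21 tip st [ 85.1 -53.  205.1] F st [ 0.32 -4.44  3.63] 0.0003
```

View pics/c4.png

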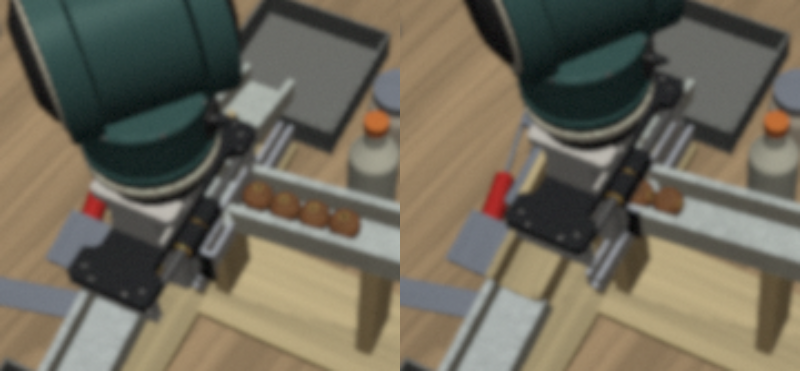

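```bash
python3 - <<'E'
from h import *
robot.move_linear(w(85,-80,205),velocity=0.08); st()
robot.move_linear(w(85,-110,300),velocity=0.15)
robot.move_linear(w(-150,-60,330),velocity=0.25);st()
robot.pause(3)
pic("scene","s5");pic("top","t5")
a=cv2.resize(cv2.imread("pics/t5.png")[130:340,290:550],(400,323));b=cv2.resize(cv2.imread("pics/s5.png")[180:450,130:400],(400,400))
a=cv2.copyMakeBorder(a,0,77,0,0,0)
cv2.imwrite("pics/c5.png",cv2.hconcat([a,b]))
st()
E
```

```text
13.79 tip st [ 84.9 -80.2 204.8] F st [-0.71  0.19 -0.28] 0.0003
 16.41 tip st [-149.8  -60.1  329.8] F st [ 0.34 -0.53 -1.04] 0.0003
 19.51 tip st [-150.  -60.  330.] F st [ 0.13 -1.05  0.63] 0.0001
```

View pics/c5.png

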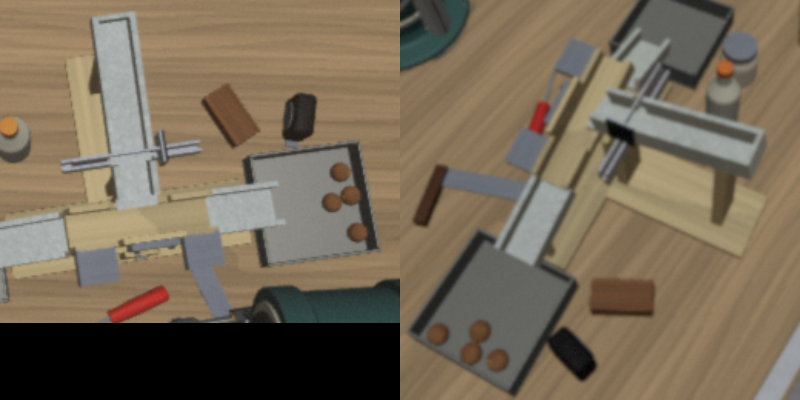

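```bash
python3 - <<'E'
from h import *
robot.pause(2.5)
pic("top","t6")
a=cv2.imread("pics/t5.png")[215:310,440:545].astype(int);b=cv2.imread("pics/t6.png")[215:310,440:545].astype(int)
print(abs(a-b).max(), abs(a-b).mean())
d=abs(a-b).sum(2)>60; print(d.sum())
robot.pause(1.5);st();robot.sign_off()
E
```

```text
16 1.8553049289891395
0
 23.56 tip st [-150.  -60.  330.] F st [ 0.77 -0.29  0.34] 0.0005
the job is handed in; nothing more can be done
```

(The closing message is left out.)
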